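Flask the wax trees

ROBOT

A 6-joint arm with a two-finger parallel gripper is mounted at the origin on a cart in front of the work surface, level with it; the furniture and walls round the work are solid. World frame = base frame: x ahead of the robot, y to its left, z up, the work surface at z = 0. Lengths are in mm, angles in degrees, forces in N, time in s.
With the tool pointing down it reaches from about 300 to 875 mm from the base axis. Payload 4.2 kg.
Tool frame: the origin (TCP) lies between the finger pads; the fingertips stand 25 mm ahead of it and the grasp point (between the pads) lies 6 mm ahead of it; z points along the fingers, y is the line along which they close (so a half turn about z gives the same grasp; the last joint's range is limited). The gripper opens to 85 mm and grips with 20 to 120 N. Pads are 22 mm wide; open, the fingers measure 114 mm over their backs; the gripper's body (76 mm by 85 mm) begins 54 mm behind the grasp point. The pads swing forward as they close: fully open they stand 13 mm farther back than shut.
Start: joints at [63.656, 18.312, 89.639, -0, 72.044, -1.146], TCP at [244.814, 520.293, 256.338] pointing down, gripper open.
Joint ranges: [-177.97, 177.97], [-48.28, 115.42], [12.27, 149.76], [-77.06, 257.06], [2.81, 150.46], [-146.56, 146.56]. Speed limits (degrees/s): [147.25, 147.25, 180, 180, 180, 180].

INTERFACE

Orientations are given as [roll, pitch, yaw] about the fixed x, y, z axes, in that order (R = Rz(yaw) Ry(pitch) Rx(roll)).
In Python, from plant import monitor, eyes, order gives the robot as it stands.
- The arm moves only by the tool jog_arm, never from a script. Its argument "motion" is one flat list of numbers, 4 for each row, row after row: the shift along the tool's x, y, z in m, then the turn about the tool's z in rad. In form: [x, y, z, yaw, x, y, z, yaw, ...]. A call has 1 to 5 rows; each row is the pose to reach, as a shift and turn from the pose commanded when the call began, along the tool's axes at that moment; what a row does not reach only later rows make up. A row lasts 1/10 s, in which the tool goes at most 50 mm and 8.59 degrees, less where a joint would pass 70% of its speed; a pose out of reach is approached as far as the arm can. A call with a gripper value outside its range is refused whole. "grip" is the finger opening in m, from 0 to 0.0854, set as the call begins (left out, the last holds). The fingers move at their own pace and stop on an object; "squeeze" is the grip in N (left out, the last holds). Time passes only in rows, so rows that repeat a pose let the fingers close. It gives the time, the measured TCP pose, the force, the opening and the grip force at its end, in the units of the state.
- monitor.state(): the state, without advancing time (a new reading comes with each control period).
- eyes.camera(name): name is "scene" or "top" or "wrist"; returns a dict with "pixels" (480x640x3 uint8, blue, green, red), "mtx" (3x3 intrinsics, pixels), "dist_coeffs" ([k1, k2, p1, p2, k3] as OpenCV has them; the pictures are not rectified), "camera_from_world" (4x4, takes a point from world to camera coordinates). Camera axes: x right, y down, z forward; pixel columns grow to the right and rows downward; lengths in mm; the calibration is good to about 2 mm. A picture is of the moment at which its call begins. There is no depth.
- order.finish_job(): hands the job in; it is judged then, once.
The state is a dict: "clock": time; "q": joint angles; "qvel": joint speeds; "joint_efforts": joint torques, N m; "position": TCP position; "eef_rot": TCP orientation; "wrist_force": force on the tool from outside, world axes, zero at the start; "wrist_torque": the same for the moment, N m; "grip_width": opening from 0.0 (shut) to 1.0 (fully open); "finger_force": force on a finger pad.
Only numpy, scipy, OpenCV 4.12 (cv2) and the standard library are available. Lean on these libraries where they do the work, as an engineer would, in place of code of your own. Each camera call takes 0.05 s, during which the arm holds its last target. There are 200 camera calls.

TASK

Four wax trees stand on their rubber sprue bases, ready for casting, and four open steel flasks are waiting on the bench. Lower over each tree the flask that belongs to it (wide or narrow to fit inside the lip of the rubber base, tall or short like the tree), gently and without knocking the wax, so that in the end every flask stands upright, let go and fully seated on its own base. Mind the wall shelf half a metre above the back of the bench, and leave the loupe and the block of carving wax where they are.

Things in the scene. Friction and masses are not known exactly. Their poses are not given: they have to be found in the camera images.
- flask_wide_tall_center (a point): Centre (half-way up, on the axis) of the wide tall casting flask: a plain stainless-steel tube standing upright and loose, open at both ends, outer diameter 64 mm, wall 2.5 mm, height 70 mm, either end may be up; z is the tube's axis.
- flask_wide_short_center (a point): Centre (half-way up, on the axis) of the wide short casting flask: a plain stainless-steel tube standing upright and loose, open at both ends, outer diameter 64 mm, wall 2.5 mm, height 50 mm, either end may be up; z is the tube's axis.
- flask_narrow_tall_center (a point): Centre (half-way up, on the axis) of the narrow tall casting flask: a plain stainless-steel tube standing upright and loose, open at both ends, outer diameter 46 mm, wall 2.5 mm, height 70 mm, either end may be up; z is the tube's axis.
- flask_narrow_short_center (a point): Centre (half-way up, on the axis) of the narrow short casting flask: a plain stainless-steel tube standing upright and loose, open at both ends, outer diameter 46 mm, wall 2.5 mm, height 50 mm, either end may be up; z is the tube's axis.
- base_wide_tall: Fixed round brown rubber base for a 64 mm flask, with a tall blue-green wax tree: two tiers of five small hoops round a trunk, up to z = 58 and within 20 mm of the axis. Origin on its axis at bench level, z up. Flat seat for the flask at z = 5; round it a lip, inner diameter 73 up to z = 7, flaring to 83 at its top, z = 16: slippery, it guides the flask in. 91 over all. Yaw does not matter.
- base_wide_short: Fixed round brown rubber base for a 64 mm flask, with a short blue-green wax tree: one tier of five small hoops round a trunk, up to z = 38 and within 20 mm of the axis. Origin on its axis at bench level, z up. Flat seat for the flask at z = 5; round it a lip, inner diameter 73 up to z = 7, flaring to 83 at its top, z = 16: slippery, it guides the flask in. 91 over all. Yaw does not matter.
- base_narrow_tall: Fixed round brown rubber base for a 46 mm flask, with a tall blue-green wax tree: a single upright ring on a long thin stem with four beads round it, up to z = 60 and within 11 mm of the axis. Origin on its axis at bench level, z up. Flat seat for the flask at z = 5; round it a lip, inner diameter 55 up to z = 7, flaring to 65 at its top, z = 16: slippery, it guides the flask in. 73 over all. Yaw does not matter.
- base_narrow_short: Fixed round brown rubber base for a 46 mm flask, with a short blue-green wax tree: a single upright ring on a short stem, up to z = 40 and within 11 mm of the axis. Origin on its axis at bench level, z up. Flat seat for the flask at z = 5; round it a lip, inner diameter 55 up to z = 7, flaring to 65 at its top, z = 16: slippery, it guides the flask in. 73 over all. Yaw does not matter.
- loupe_center (a point): Bystander: folding loupe lying on the bench, 24 x 66 x 12 mm (long along its y); point at its centre, 6 mm up. Leave it where it is.
- wax_block_center (a point): Bystander: flat green block of carving wax lying on the bench, 45 x 100 x 13 mm (long along its y); point at its centre, 6.5 mm up. Leave it where it is. (The wall shelf over the back of the bench begins at x = 0.58, 0.54 m up: keep wrist and elbow in front of it.)
Things that resemble listed ones, but are neither listed nor needed, are in the scene too. What is shaped like the part that bears flask_wide_tall_center but orange or red is not meant.

How it is judged (in metres and radians):
At the end, for the whole second after the job is handed in: Each of the four flasks stands on the base of its own diameter and tree height: axis within 7 mm of the base's axis, lower rim down on the seat (height within 2.5 mm), upright within 0.06 rad, at rest and released (horizontal distance between flask_wide_tall_center and base_wide_tall below 0.007 m and z of flask_wide_tall_center in the frame of base_wide_tall between 0.0375 and 0.0425 m and angle between the z axis of flask_wide_tall_center and the z axis of base_wide_tall, either way round below 0.06 rad and linear speed of each of flask_wide_tall, flask_wide_short, flask_narrow_tall, flask_narrow_short below 0.01 m/s and horizontal distance between flask_wide_short_center and base_wide_short below 0.007 m and z of flask_wide_short_center in the frame of base_wide_short between 0.0275 and 0.0325 m and angle between the z axis of flask_wide_short_center and the z axis of base_wide_short, either way round below 0.06 rad and horizontal distance between flask_narrow_tall_center and base_narrow_tall below 0.007 m and z of flask_narrow_tall_center in the frame of base_narrow_tall between 0.0375 and 0.0425 m and angle between the z axis of flask_narrow_tall_center and the z axis of base_narrow_tall, either way round below 0.06 rad and horizontal distance between flask_narrow_short_center and base_narrow_short below 0.007 m and z of flask_narrow_short_center in the frame of base_narrow_short between 0.0275 and 0.0325 m and angle between the z axis of flask_narrow_short_center and the z axis of base_narrow_short, either way round below 0.06 rad); the robot touches nothing.
It fails at once if a rubber base or its wax tree is struck or pressed with more than 40 N (contact force between any of base_wide_tall, base_wide_short, base_narrow_tall, base_narrow_short and anything else above 40 N).
It fails at once if the loupe is moved more than 20 mm (distance of loupe_center from where it was at the start of the episode above 0.02 m).
It fails at once if the wax block is moved more than 20 mm (distance of wax_block_center from where it was at the start of the episode above 0.02 m).
It also fails if it takes over 96 s, if anything falls off the work surface, if the arm or the gripper's body presses on something with over 40 N, if the wrist force passes 120 N, or if a joint passes its speed limit or range.

## Working session

There is one attempt and no reset: what is moved stays moved. The work goes in short steps, Python scripts to look and compute and a tool call to move; the robot and the scene stay as the last step left them, time stands still between calls to the robot, and variables do not carry over. Pictures are saved under pics/ and viewed, at most 14 in all, crops included, and the job is handed in when it is done.

Besides the shell and the picture viewer there is one more tool, called after "Call:" as a command line: name --argument value ..., lists and objects as JSON in quotes. jog_arm: Moves the arm, as the interface text tells. Its arguments: {"type":"object","properties":{"motion":{"type":"array"},"grip":{"type":"number"},"squeeze":{"type":"number"}},"required":["motion"]}

```bash
mkdir -p pics
python3 - <<'E'
from plant import monitor, eyes
import cv2,numpy as np,pickle
print(monitor.state())
for n in("scene","top","wrist"):
    c=eyes.camera(n); cv2.imwrite(f"pics/{n}0.png",c["pixels"]); pickle.dump(c,open(f"{n}0.pkl","wb"))
    T=np.array(c["camera_from_world"]);print(n,np.array(c["mtx"]).round(1).tolist(),c["dist_coeffs"],(-T[:3,:3].T@T[:3,3]).round(),T[2,:3].round(2))
E
```

```text
{'clock': 0.0, 'q': array([ 6.36536604e+01,  1.83493981e+01,  8.97070913e+01,  3.18274563e-03,
        7.20439661e+01, -1.14502956e+00]), 'qvel': array([-0.02239172,  0.0339009 ,  0.04714008, -0.02749615,  0.04447218,
        0.00746355]), 'joint_efforts': array([ 2.29801635e-04, -4.15528214e+01, -2.34164894e+01, -3.16058561e-06,
        8.18733824e-03, -1.80986422e-05]), 'position': array([244.61635211, 519.88516201, 255.50006533]), 'eef_rot': array([-1.79899625e+02, -5.03281791e-03,  1.54797702e+02]), 'wrist_force': array([-0.28668443,  0.08465536,  0.01410514]), 'wrist_torque': array([-0.01969259,  0.05678088,  0.04835947]), 'finger_force': 0.0, 'grip_width': 0.9961699861875144}
scene [[589.2, 0.0, 321.8], [0.0, 589.2, 245.5], [0.0, 0.0, 1.0]] [0.04326721 0.         0.         0.         0.        ] [ -315. -1320.  1109.] [ 0.4   0.72 -0.57]
top [[481.0, 0.0, 321.8], [0.0, 481.0, 239.3], [0.0, 0.0, 1.0]] [0.0129646 0.        0.        0.        0.       ] [ 347.  -14. 1392.] [ 0.04 -0.03 -1.  ]
wrist [[375.8, 0.0, 322.9], [0.0, 375.8, 237.8], [0.0, 0.0, 1.0]] [-0.04076598  0.          0.          0.          0.        ] [176. 552. 372.] [ 0.27 -0.13 -0.96]
```

View pics/top0.png

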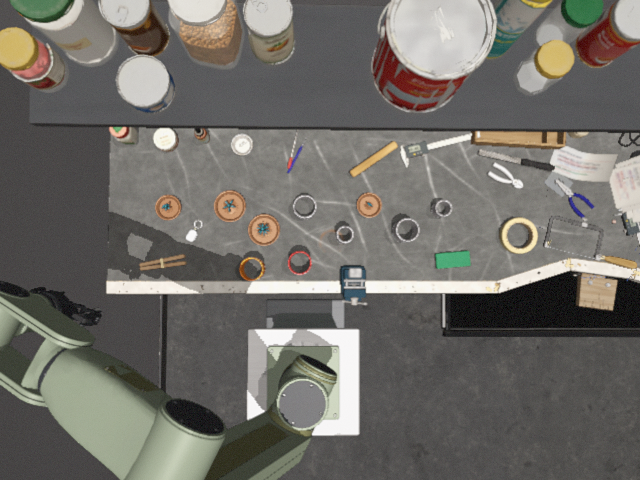

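View pics/scene0.png

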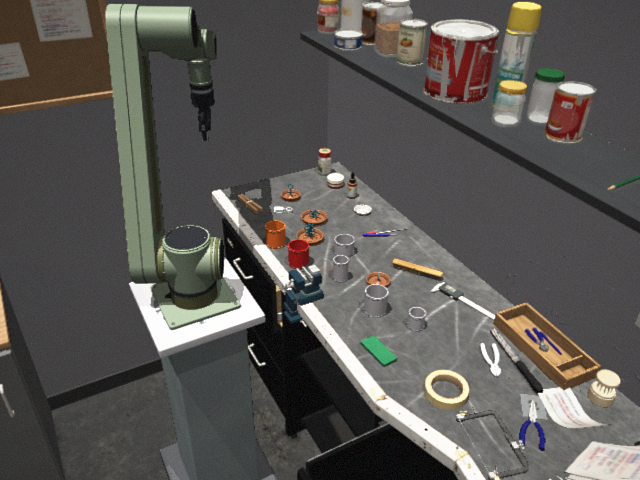

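Run:
```python
import cv2,numpy as np
a=cv2.imread("pics/top0.png")[185:285,140:460]; s=cv2.imread("pics/scene0.png")[175:375,230:450]
cv2.imwrite("pics/topc.png",cv2.resize(a,(800,250),interpolation=cv2.INTER_CUBIC)); cv2.imwrite("pics/scenec.png",cv2.resize(s,(660,600),interpolation=cv2.INTER_CUBIC))
```

```text
(no output)
```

View pics/topc.png

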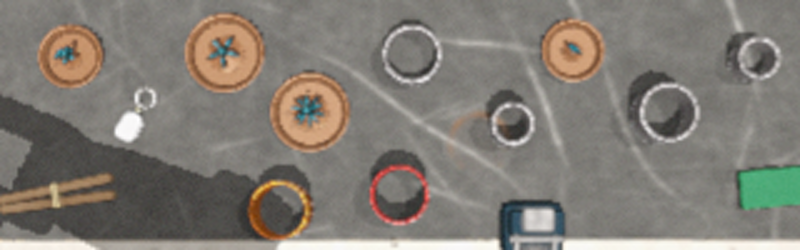

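View pics/scenec.png

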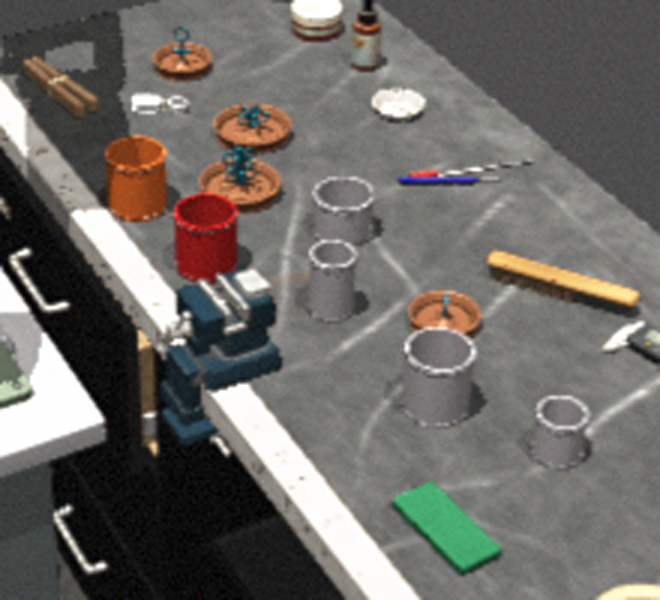

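```bash
cat > h.py <<'E'
import cv2,numpy as np
def ray(c,uv,z):
    K=np.array(c["mtx"]);d=np.array(c["dist_coeffs"]);T=np.array(c["camera_from_world"])
    p=cv2.undistortPoints(np.float64(uv).reshape(-1,1,2),K,d).reshape(-1,2)
    R=T[:3,:3];o=-R.T@T[:3,3];v=np.c_[p,np.ones(len(p))]@R
    return o+v*((z-o[2])/v[:,2])[:,None]
def circ(P):  # algebraic circle fit with trimming
    P=P[:,:2]
    for _ in range(4):
        s=np.linalg.lstsq(np.c_[2*P,np.ones(len(P))],(P**2).sum(1),rcond=None)[0]
        r=np.sqrt(s[2]+s[:2]@s[:2]);e=abs(np.hypot(*(P-s[:2]).T)-r);P=P[e<max(2.5*np.median(e),1)]
    return s[:2],r
E
cat > m.py <<'E'
import pickle
from h import *
c=pickle.load(open("top0.pkl","rb"));im=c["pixels"]
hsv=cv2.cvtColor(im,cv2.COLOR_BGR2HSV)
for n,u in dict(NT=(168,207),WS=(230,206),WT=(264,230),NS=(369,204)).items():
    m=cv2.inRange(hsv,(3,70,90),(20,255,255));w=np.zeros_like(m);cv2.circle(w,u,21,255,-1);m&=w
    k=max(cv2.findContours(m,cv2.RETR_EXTERNAL,cv2.CHAIN_APPROX_NONE)[0],key=cv2.contourArea)
    print("base",n,*[x.round(1) for x in circ(ray(c,k,16))])
g=im.min(2)
for n,(u,h) in dict(WS=((304,206),50),NT=((345,234),70),WT=((407,229),70),NS=((443,208),50)).items():
    w=np.zeros_like(g);cv2.circle(w,u,14 if n[0]=="W" else 11,255,-1)
    m=((g>150)&(w>0)).astype(np.uint8)
    yx=np.argwhere(m);print("flask",n,len(yx),*[x.round(1) for x in circ(ray(c,yx[:,::-1],h))])
E
python3 m.py
```

```text
base NT [496.9 387. ] 35.5
base WS [502.2 212.4] 44.6
base WT [434.3 114.9] 44.6
base NS [ 507.1 -187.2] 35.3
flask WS 109 [497.1  -2. ] 30.8
flask NT 83 [ 418.7 -113.9] 21.7
flask WT 116 [ 432.  -287.4] 30.7
flask NS 82 [ 495.1 -394. ] 21.7
```

Call:
jog_arm --motion '[0,0,0,-0.15,0,0,0,-0.3,0,0,0,-0.4398,0,0,0,-0.4398]'

```text
clock: 0.55
position: [244.7, 520.1, 256.0]
eef_rot: [-180.0, -0.0, 180.0]
wrist_force: [0.2, -0.0, 0.1]
grip_width: 1.0
finger_force: 0.0
```

Call:
jog_arm --motion '[-0.022,-0.045,0.01,0,-0.044,-0.09,0.02,0,-0.066,-0.135,0.03,0,-0.088,-0.18,0.04,0,-0.11,-0.225,0.05,0]'

```text
clock: 1.05
position: [352.9, 298.3, 207.1]
eef_rot: [180.0, 0.0, 179.8]
wrist_force: [0.5, -0.7, 0.3]
grip_width: 1.002
finger_force: 0.0
```

Call:
jog_arm --motion '[-0.022,-0.045,0.01,0,-0.044,-0.09,0.02,0,-0.066,-0.135,0.03,0,-0.088,-0.18,0.04,0,-0.11,-0.225,0.05,0]'

```text
clock: 1.55
position: [460.7, 77.9, 158.2]
eef_rot: [180.0, 0.0, 179.8]
wrist_force: [0.7, 0.3, 0.6]
grip_width: 0.999
finger_force: 0.0
```

Call:
jog_arm --motion '[-0.016,-0.036,0.003,0,-0.032,-0.0723,0.006,0,-0.032,-0.0723,0.006,0]'

```text
clock: 1.85
position: [493.9, 3.9, 152.0]
eef_rot: [-179.9, 0.1, 179.5]
wrist_force: [-0.2, 0.6, -0.0]
grip_width: 1.0
finger_force: 0.0
```

Call:
jog_arm --motion '[0,0,0,0,0,0,0,0]'

```text
clock: 2.05
position: [491.6, 8.2, 152.4]
eef_rot: [180.0, -0.0, 180.0]
wrist_force: [0.4, 0.7, 0.2]
grip_width: 1.0
finger_force: 0.0
```

Run:
```python
from plant import monitor, eyes
import cv2,numpy as np
print(monitor.state()["position"])
c=eyes.camera("wrist"); cv2.imwrite("pics/w1.png",c["pixels"])
import pickle;pickle.dump(c,open("w1.pkl","wb"))
T=np.array(c["camera_from_world"]);K=np.array(c["mtx"])
for z in(0,50):
  p=T[:3,:3]@[497,-2,z]+T[:3,3];print(z,K@p/p[2])
```

```text
[491.60844391   8.23332508 152.35463687]
0 [309.20786222 235.51114136   1.        ]
50 [306.40044819 258.8421607    1.        ]
```

View pics/w1.png

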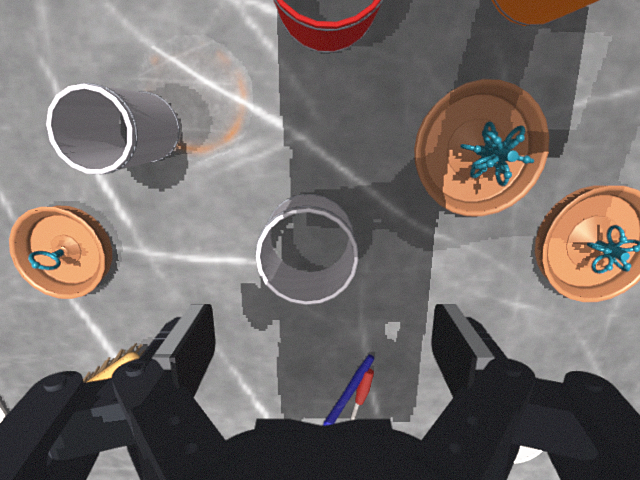

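Call:
jog_arm --motion '[-0.0054,-0.0102,0.0,0,-0.0054,-0.0102,0.03,0,-0.0054,-0.0102,0.06,0,-0.0054,-0.0102,0.09,0,-0.0054,-0.0102,0.109,0]'

```text
clock: 2.6
position: [496.9, -2.4, 41.8]
eef_rot: [-180.0, -0.1, -179.9]
wrist_force: [0.2, 0.2, 0.7]
grip_width: 1.0
finger_force: 0.0
```

Call:
jog_arm --motion '[0,0,0,0,0,0,0,0,0,0,0,0,0,0,0,0,0,0,0,0]' --grip 0.055 --squeeze 40

```text
clock: 3.1
position: [498.0, -2.7, 44.1]
eef_rot: [180.0, 0.1, -180.0]
wrist_force: [-0.2, -0.6, -2.0]
grip_width: 0.727
finger_force: 43.9
```

Call:
jog_arm --motion '[0,0,-0.02,0,0,0,-0.05,0,0,0,-0.085,0,-0.001,0.03,-0.105,0,-0.002,0.07,-0.105,0]'

```text
clock: 3.6
position: [501.8, 67.1, 152.2]
eef_rot: [180.0, 0.5, 179.8]
wrist_force: [1.4, -0.5, -2.2]
grip_width: 0.724
finger_force: 44.8
```

Call:
jog_arm --motion '[-0.001,0.04,0,0,-0.002,0.08,0,0,-0.003,0.115,0,0,-0.003,0.14,0,0,-0.003,0.1444,0,0]'

```text
clock: 4.1
position: [502.5, 214.2, 148.7]
eef_rot: [179.9, 0.1, -179.8]
wrist_force: [-0.2, -1.0, -1.2]
grip_width: 0.728
finger_force: 44.7
```

Call:
jog_arm --motion '[0,0,0,0,0,0,0,0,0,0,0,0]'

```text
clock: 4.4
position: [502.5, 210.5, 148.5]
eef_rot: [-180.0, -0.0, 179.9]
wrist_force: [0.0, 0.1, -1.6]
grip_width: 0.724
finger_force: 44.7
```

Run:
```python
from plant import monitor, eyes
import cv2,numpy as np
print(monitor.state()["position"])
c=eyes.camera("wrist"); cv2.imwrite("pics/w2.png",c["pixels"])
import pickle;pickle.dump(c,open("w2.pkl","wb"))
```

```text
[502.50508217 210.50011949 148.4656633 ]
```

View pics/w2.png

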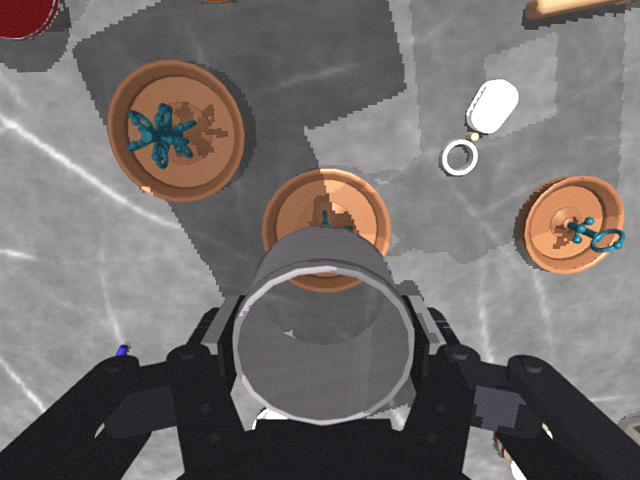

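Run:
```python
import pickle
from h import *
c=pickle.load(open("w2.pkl","rb"))
# rim outer extremes left/right/bottom by eye
for z in(150,156): print(circ(ray(c,[(233,340),(414,340),(323,423),(323,266)],z)))
hsv=cv2.cvtColor(c["pixels"],cv2.COLOR_BGR2HSV);m=cv2.inRange(hsv,(3,60,60),(20,255,255))
for k in cv2.findContours(m,cv2.RETR_EXTERNAL,cv2.CHAIN_APPROX_NONE)[0]:
    if cv2.contourArea(k)>4000: print(cv2.boundingRect(k),cv2.contourArea(k),circ(ray(c,k,16)))
```

```text
(array([504.01572009, 210.70602691]), np.float64(32.16091126175007))
(array([499.97124628, 210.70062963]), np.float64(30.48163746062115))
(517, 175, 108, 100) 7131.5 (array([494.21680135, 383.26585694]), np.float64(36.70884254588049))
(261, 168, 130, 89) 6649.5 (array([500.10599452, 212.44996926]), np.float64(44.08868490831227))
(107, 60, 139, 143) 15196.0 (array([433.41589778, 115.28520905]), np.float64(44.43921257776217))
```

Call:
jog_arm --motion '[0,0.0015,0.0,0,0,0.0015,0.015,0,0,0.0015,0.03,0,0,0.0015,0.045,0,0,0.0015,0.06,0]'

```text
clock: 4.95
position: [502.7, 212.8, 88.0]
eef_rot: [180.0, 0.0, 180.0]
wrist_force: [-0.4, -0.7, -0.8]
grip_width: 0.726
finger_force: 44.7
```

Call:
jog_arm --motion '[0,0,0.01,0,0,0,0.018,0,0,0,0.024,0,0,0,0.029,0,0,0,0.033,0]'

```text
clock: 5.45
position: [502.8, 213.3, 55.3]
eef_rot: [180.0, 0.0, 180.0]
wrist_force: [0.2, 0.1, -2.1]
grip_width: 0.724
finger_force: 44.7
```

Call:
jog_arm --motion '[0,0,0.002,0,0,0,0.004,0,0,0,0.005,0,0,0,0.005,0]'

```text
clock: 5.85
position: [502.6, 213.2, 50.5]
eef_rot: [180.0, 0.0, -180.0]
wrist_force: [-1.0, -1.0, -2.2]
grip_width: 0.729
finger_force: 44.7
```

Call:
jog_arm --motion '[0,0,0.001,0,0,0,0.002,0,0,0,0.002,0]'

```text
clock: 6.15
position: [502.7, 213.3, 48.7]
eef_rot: [180.0, 0.0, 180.0]
wrist_force: [-0.4, 0.8, 1.1]
grip_width: 0.724
finger_force: 44.8
```

Call:
jog_arm --motion '[0,0,0.001,0,0,0,0.001,0]'

```text
clock: 6.35
position: [502.7, 213.3, 48.6]
eef_rot: [180.0, 0.0, -180.0]
wrist_force: [-2.3, -0.7, 7.7]
grip_width: 0.726
finger_force: 45.7
```

Call:
jog_arm --motion '[0,0,0,0,0,0,0,0,0,0,0,0,0,0,0,0]' --grip 0.085

```text
clock: 6.75
position: [502.6, 213.2, 47.3]
eef_rot: [-180.0, -0.0, 180.0]
wrist_force: [0.4, 0.0, -0.2]
grip_width: 0.993
finger_force: 0.0
```

Call:
jog_arm --motion '[0,0,-0.02,0,0,0,-0.05,0,0,0,-0.085,0,0.009,-0.035,-0.105,0,0.018,-0.07,-0.11,0]'

```text
clock: 7.25
position: [485.9, 143.4, 159.9]
eef_rot: [179.9, 0.3, -179.9]
wrist_force: [0.6, -0.2, 0.3]
grip_width: 0.998
finger_force: 0.0
```

Call:
jog_arm --motion '[0.012,-0.048,0,0,0.024,-0.096,0,0,0.036,-0.144,0,0,0.048,-0.192,0,0,0.06,-0.24,0,0]'

```text
clock: 7.75
position: [423.8, -98.5, 157.6]
eef_rot: [-180.0, 0.0, -180.0]
wrist_force: [1.2, -0.2, 0.5]
grip_width: 0.997
finger_force: 0.0
```

Call:
jog_arm --motion '[0,0,0,0,0,0,0,0]'

```text
clock: 7.95
position: [424.3, -97.7, 157.4]
eef_rot: [180.0, 0.0, 179.8]
wrist_force: [-0.6, 0.4, -0.2]
grip_width: 0.996
finger_force: 0.0
```

Call:
jog_arm --motion '[0.0056,-0.0162,0.0,0,0.0056,-0.0162,0.02,0,0.0056,-0.0162,0.05,0,0.0056,-0.0162,0.08,0,0.0056,-0.0162,0.0964,0]'

```text
clock: 8.45
position: [418.4, -111.0, 59.1]
eef_rot: [179.9, -0.2, -179.8]
wrist_force: [-0.1, -0.1, 0.4]
grip_width: 0.998
finger_force: 0.0
```

Call:
jog_arm --motion '[0,0,0,0,0,0,0,0,0,0,0,0,0,0,0,0,0,0,0,0]' --grip 0.036

```text
clock: 8.95
position: [420.0, -112.8, 62.1]
eef_rot: [180.0, 0.2, 180.0]
wrist_force: [1.4, 4.2, 4.5]
grip_width: 0.525
finger_force: 41.0
```

Call:
jog_arm --motion '[0,0,0,0,0,0,0,0]'

```text
clock: 9.15
position: [420.0, -112.8, 62.1]
eef_rot: [180.0, 0.2, 179.9]
wrist_force: [1.4, 4.2, 6.8]
grip_width: 0.527
finger_force: 41.1
```

Call:
jog_arm --motion '[0,0,-0.02,0,0,0,-0.05,0,0,0,-0.085,0,-0.005,0.03,-0.11,0,-0.011,0.07,-0.115,0]'

```text
clock: 9.65
position: [431.6, -43.8, 179.0]
eef_rot: [-179.9, 0.4, 179.8]
wrist_force: [0.5, 0.3, -1.5]
grip_width: 0.523
finger_force: 42.0
```

Call:
jog_arm --motion '[-0.007,0.045,0,0,-0.014,0.09,0,0,-0.021,0.135,0,0,-0.028,0.18,0,0,-0.035,0.225,0,0]'

```text
clock: 10.15
position: [464.6, 183.4, 175.9]
eef_rot: [-180.0, -0.0, -180.0]
wrist_force: [0.1, 0.4, -2.1]
grip_width: 0.528
finger_force: 42.0
```

Call:
jog_arm --motion '[-0.007,0.045,0,0,-0.014,0.09,0,0,-0.021,0.135,0,0,-0.027,0.17,0,0,-0.032,0.2,0,0]'

```text
clock: 10.65
position: [496.8, 383.6, 175.4]
eef_rot: [-179.9, -0.0, -179.9]
wrist_force: [1.4, -0.0, -1.2]
grip_width: 0.524
finger_force: 42.0
```

Call:
jog_arm --motion '[0,0,0,0,0,0,0,0,0,0,0,0]'

```text
clock: 10.95
position: [496.6, 380.7, 175.7]
eef_rot: [-179.9, -0.1, 180.0]
wrist_force: [0.2, 0.0, -2.0]
grip_width: 0.523
finger_force: 42.1
```

```bash
cat > look.py <<'E'
from plant import monitor, eyes
import sys,cv2
from h import *
print(monitor.state()["position"])
c=eyes.camera("wrist"); cv2.imwrite("pics/%s.png"%sys.argv[1],c["pixels"])
import pickle;pickle.dump(c,open("%s.pkl"%sys.argv[1],"wb"))
hsv=cv2.cvtColor(c["pixels"],cv2.COLOR_BGR2HSV);m=cv2.inRange(hsv,(3,60,60),(20,255,255))
for k in cv2.findContours(m,cv2.RETR_EXTERNAL,cv2.CHAIN_APPROX_NONE)[0]:
    if cv2.contourArea(k)>3000: print(cv2.boundingRect(k),cv2.contourArea(k),circ(ray(c,k,16)))
E
python3 look.py w3
```

```text
[496.59743225 380.68898979 175.65176361]
(285, 178, 95, 77) 4285.5 (array([495.46477052, 387.37041069]), np.float64(35.2216115461439))
```

View pics/w3.png

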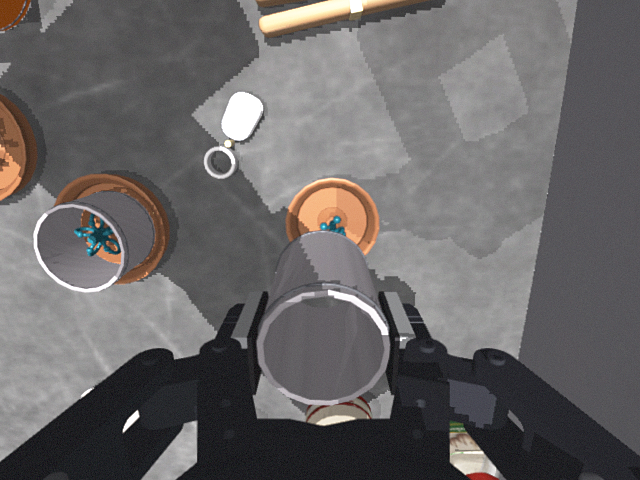

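Call:
jog_arm --motion '[0,0.0065,0.0,0,0,0.0065,0.01,0,0,0.0065,0.025,0,0,0.0065,0.04,0,0,0.0065,0.05,0]'

```text
clock: 11.5
position: [496.4, 387.8, 124.3]
eef_rot: [-179.9, -0.1, 180.0]
wrist_force: [0.3, -0.5, -2.4]
grip_width: 0.532
finger_force: 42.1
```

Call:
jog_arm --motion '[0,0,0.014,0,0,0,0.027,0,0,0,0.038,0,0,0,0.045,0,0,0,0.05,0]'

```text
clock: 12.0
position: [496.9, 388.5, 75.3]
eef_rot: [-180.0, -0.0, -180.0]
wrist_force: [0.1, 1.2, -1.3]
grip_width: 0.522
finger_force: 42.1
```

Call:
jog_arm --motion '[0,0,0.003,0,0,0,0.005,0,0,0,0.007,0,0,0,0.007,0]'

```text
clock: 12.4
position: [497.0, 388.5, 69.1]
eef_rot: [180.0, 0.0, 180.0]
wrist_force: [0.2, 0.2, -1.4]
grip_width: 0.526
finger_force: 42.1
```

Call:
jog_arm --motion '[0,0,0.001,0,0,0,0.001,0]'

```text
clock: 12.6
position: [497.0, 388.5, 68.2]
eef_rot: [180.0, 0.0, -180.0]
wrist_force: [-0.0, 0.2, -2.3]
grip_width: 0.529
finger_force: 42.1
```

Call:
jog_arm --motion '[0,0,0.001,0,0,0,0.002,0,0,0,0.002,0]'

```text
clock: 12.9
position: [497.2, 388.6, 67.2]
eef_rot: [180.0, 0.1, -180.0]
wrist_force: [-0.9, -1.4, 5.0]
grip_width: 0.524
finger_force: 42.5
```

Call:
jog_arm --motion '[0,0,0.001,0,0,0,0.001,0]'

```text
clock: 13.1
position: [497.3, 388.7, 67.1]
eef_rot: [179.9, 0.1, -180.0]
wrist_force: [-2.2, -2.3, 9.7]
grip_width: 0.529
finger_force: 43.1
```

Call:
jog_arm --motion '[0,0,0,0,0,0,0,0,0,0,0,0,0,0,0,0]' --grip 0.085

```text
clock: 13.5
position: [496.9, 388.5, 64.8]
eef_rot: [-180.0, -0.0, -180.0]
wrist_force: [0.0, 0.5, 0.5]
grip_width: 0.996
finger_force: 0.0
```

Call:
jog_arm --motion '[0,0,-0.02,0,0,0,-0.05,0,0,0,-0.085,0,0.003,-0.035,-0.105,0,0.007,-0.076,-0.11,0]'

```text
clock: 14.0
position: [491.3, 313.6, 177.7]
eef_rot: [179.8, 0.3, -179.9]
wrist_force: [0.8, -0.5, 0.1]
grip_width: 0.993
finger_force: 0.0
```

Call:
jog_arm --motion '[0.004,-0.048,0,0,0.009,-0.096,0,0,0.013,-0.144,0,0,0.018,-0.192,0,0,0.023,-0.24,0,0]'

```text
clock: 14.5
position: [466.5, 70.8, 175.1]
eef_rot: [180.0, 0.0, -180.0]
wrist_force: [1.3, -1.1, 0.3]
grip_width: 0.995
finger_force: 0.0
```

Call:
jog_arm --motion '[0.004,-0.048,0,0,0.009,-0.096,0,0,0.013,-0.144,0,0,0.018,-0.192,0,0,0.023,-0.24,0,0]'

```text
clock: 15.0
position: [443.5, -169.4, 175.1]
eef_rot: [180.0, 0.0, 180.0]
wrist_force: [0.6, 0.6, -0.6]
grip_width: 0.997
finger_force: 0.0
```

Call:
jog_arm --motion '[0.006,-0.045,0,0,0.012,-0.09,0,0,0.012,-0.12,0,0,0.012,-0.12,0,0,0.012,-0.12,0,0]'

```text
clock: 15.5
position: [431.6, -287.6, 174.6]
eef_rot: [179.9, -0.0, 179.9]
wrist_force: [-0.2, 0.8, -0.1]
grip_width: 0.993
finger_force: 0.0
```

Call:
jog_arm --motion '[0,0,0.02,0,0,0,0.05,0,0,0,0.08,0,0,0,0.105,0,0,0,0.1136,0]'

```text
clock: 16.0
position: [430.7, -285.0, 59.2]
eef_rot: [179.8, -0.2, -179.9]
wrist_force: [-0.5, 0.9, -0.0]
grip_width: 0.995
finger_force: 0.0
```

Call:
jog_arm --motion '[0,0,0,0,0,0,0,0]'

```text
clock: 16.2
position: [432.8, -287.3, 62.4]
eef_rot: [-180.0, 0.1, -179.9]
wrist_force: [1.1, 0.2, 0.6]
grip_width: 0.992
finger_force: 0.0
```

Call:
jog_arm --motion '[0,0,0,0,0,0,0,0,0,0,0,0,0,0,0,0,0,0,0,0]' --grip 0.055

```text
clock: 16.7
position: [432.7, -287.8, 63.1]
eef_rot: [-179.9, 0.1, 180.0]
wrist_force: [0.5, 0.9, 5.3]
grip_width: 0.736
finger_force: 43.1
```

Call:
jog_arm --motion '[0,0,-0.02,0,0,0,-0.05,0,0,0,-0.085,0,0,0.03,-0.11,0,0,0.07,-0.115,0]'

```text
clock: 17.2
position: [433.8, -218.8, 180.0]
eef_rot: [-179.8, 0.4, 179.8]
wrist_force: [1.1, 0.9, -3.1]
grip_width: 0.732
finger_force: 45.8
```

Call:
jog_arm --motion '[0,0.045,0,0,0,0.09,0,0,0,0.135,0,0,0,0.18,0,0,0,0.225,0,0]'

```text
clock: 17.7
position: [431.4, 9.1, 176.9]
eef_rot: [180.0, 0.1, 180.0]
wrist_force: [0.9, -0.1, -2.8]
grip_width: 0.734
finger_force: 45.7
```

Call:
jog_arm --motion '[-0.0,0.045,0,0,-0.001,0.08,0,0,-0.0023,0.1,0,0,-0.0023,0.107,0,0,-0.0023,0.107,0,0]'

```text
clock: 18.2
position: [434.0, 114.9, 176.5]
eef_rot: [-180.0, 0.0, -179.9]
wrist_force: [-0.1, 0.2, -1.7]
grip_width: 0.735
finger_force: 45.8
```

Call:
jog_arm --motion '[0,0,0,0,0,0,0,0]'

```text
clock: 18.4
position: [434.1, 113.5, 176.4]
eef_rot: [-180.0, -0.0, 179.9]
wrist_force: [0.5, -0.5, -2.2]
grip_width: 0.731
finger_force: 45.8
```

```bash
python3 look.py w4
```

```text
[434.13816305 113.45128093 176.41364757]
(266, 165, 118, 79) 5197.5 (array([432.06528179, 114.7095705 ]), np.float64(43.79084958825172))
(319, 0, 116, 117) 11134.0 (array([314.68765797, 149.34063993]), np.float64(39.3135198466235))
```

View pics/w4.png

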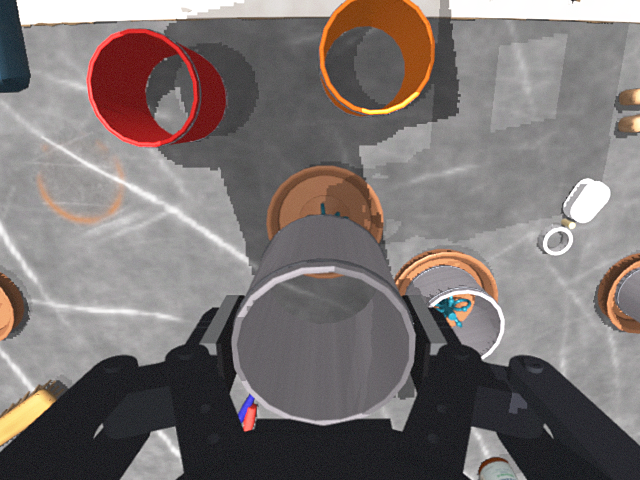

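Call:
jog_arm --motion '[0.0005,0.0013,0.005,0,0.0005,0.0013,0.015,0,0.0005,0.0013,0.03,0,0.0005,0.0013,0.042,0,0.0005,0.0013,0.05,0]'

```text
clock: 18.95
position: [433.0, 115.4, 124.9]
eef_rot: [-180.0, -0.1, 180.0]
wrist_force: [-0.7, 0.6, -3.0]
grip_width: 0.735
finger_force: 45.7
```

Call:
jog_arm --motion '[0,0,0.014,0,0,0,0.027,0,0,0,0.038,0,0,0,0.045,0,0,0,0.05,0]'

```text
clock: 19.45
position: [433.7, 115.8, 75.8]
eef_rot: [-180.0, -0.0, 180.0]
wrist_force: [0.8, -0.3, -3.2]
grip_width: 0.737
finger_force: 45.8
```

Call:
jog_arm --motion '[0,0,0.003,0,0,0,0.005,0,0,0,0.007,0,0,0,0.007,0]'

```text
clock: 19.85
position: [433.8, 115.8, 69.5]
eef_rot: [180.0, 0.0, -180.0]
wrist_force: [1.0, 0.0, -3.3]
grip_width: 0.734
finger_force: 45.8
```

Call:
jog_arm --motion '[0,0,0.001,0,0,0,0.001,0]'

```text
clock: 20.05
position: [433.8, 115.8, 68.5]
eef_rot: [180.0, 0.0, -180.0]
wrist_force: [0.1, -0.1, -2.5]
grip_width: 0.735
finger_force: 45.8
```

Call:
jog_arm --motion '[0,0,0.001,0,0,0,0.002,0,0,0,0.002,0]'

```text
clock: 20.35
position: [434.0, 115.9, 68.1]
eef_rot: [180.0, 0.1, -180.0]
wrist_force: [-4.0, 0.1, 14.0]
grip_width: 0.735
finger_force: 47.4
```

Call:
jog_arm --motion '[0,0,0,0,0,0,0,0,0,0,0,0,0,0,0,0]' --grip 0.085

```text
clock: 20.75
position: [433.8, 115.8, 66.3]
eef_rot: [180.0, 0.0, 180.0]
wrist_force: [0.3, 0.6, 0.4]
grip_width: 0.995
finger_force: 0.0
```

Call:
jog_arm --motion '[0,0,-0.02,0,0,0,-0.05,0,0,0,-0.085,0,-0.003,-0.03,-0.1,0,-0.007,-0.06,-0.1,0]'

```text
clock: 21.25
position: [442.4, 55.7, 168.8]
eef_rot: [180.0, 0.3, -179.9]
wrist_force: [0.0, 1.0, -0.3]
grip_width: 0.994
finger_force: 0.0
```

Call:
jog_arm --motion '[-0.005,-0.046,0,0,-0.011,-0.092,0,0,-0.016,-0.138,0,0,-0.022,-0.184,0,0,-0.027,-0.23,0,0]'

```text
clock: 21.75
position: [467.7, -176.2, 166.3]
eef_rot: [180.0, 0.0, 180.0]
wrist_force: [1.0, 0.3, 0.0]
grip_width: 0.991
finger_force: 0.0
```

Call:
jog_arm --motion '[-0.005,-0.046,0,0,-0.011,-0.092,0,0,-0.016,-0.138,0,0,-0.022,-0.184,0,0,-0.027,-0.22,0,0]'

```text
clock: 22.25
position: [494.6, -396.9, 165.9]
eef_rot: [-180.0, -0.0, 179.9]
wrist_force: [0.1, -0.4, 0.5]
grip_width: 0.995
finger_force: 0.0
```

Call:
jog_arm --motion '[0,0,0,0,0,0,0,0]'

```text
clock: 22.45
position: [494.3, -394.4, 165.4]
eef_rot: [179.9, -0.1, 179.9]
wrist_force: [-1.0, 0.7, -0.3]
grip_width: 0.994
finger_force: 0.0
```

Descend to TCP 43.

Call:
jog_arm --motion '[-0.0008,0,0.025,0,-0.0008,0,0.055,0,-0.0008,0,0.09,0,-0.0008,0,0.112,0,-0.0008,0,0.122,0]'

```text
clock: 22.95
position: [494.4, -391.5, 42.1]
eef_rot: [179.8, -0.2, -179.9]
wrist_force: [0.0, -0.7, -0.1]
grip_width: 0.991
finger_force: 0.0
```

Call:
jog_arm --motion '[0,0,0,0,0,0,0,0]'

```text
clock: 23.15
position: [496.3, -394.0, 45.5]
eef_rot: [-179.9, 0.1, -180.0]
wrist_force: [0.0, 1.1, 0.1]
grip_width: 0.993
finger_force: 0.0
```

Call:
jog_arm --motion '[0,0,0,0,0,0,0,0,0,0,0,0,0,0,0,0,0,0,0,0]' --grip 0.036

```text
clock: 23.65
position: [496.0, -394.6, 45.7]
eef_rot: [-179.9, 0.1, 180.0]
wrist_force: [-0.8, 1.7, 5.2]
grip_width: 0.529
finger_force: 40.7
```

Call:
jog_arm --motion '[0,0,0,0,0,0,0,0]'

```text
clock: 23.85
position: [496.0, -394.6, 45.7]
eef_rot: [-179.9, 0.1, 180.0]
wrist_force: [-0.5, 0.9, 5.7]
grip_width: 0.523
finger_force: 40.7
```

Call:
jog_arm --motion '[0,0,-0.02,0,0,0,-0.05,0,0,0,-0.085,0,-0.002,0.03,-0.105,0,-0.004,0.07,-0.105,0]'

```text
clock: 24.35
position: [501.2, -326.1, 152.8]
eef_rot: [-179.7, 0.4, 179.8]
wrist_force: [0.7, -0.0, -2.1]
grip_width: 0.531
finger_force: 41.5
```

Call:
jog_arm --motion '[-0.002,0.04,0,0,-0.004,0.08,0,0,-0.006,0.115,0,0,-0.0075,0.132,0,0,-0.008,0.137,0,0]'

```text
clock: 24.85
position: [507.6, -185.8, 149.4]
eef_rot: [180.0, -0.0, -179.9]
wrist_force: [0.1, 0.1, -2.2]
grip_width: 0.527
finger_force: 41.5
```

Call:
jog_arm --motion '[0,0,0,0,0,0,0,0,0,0,0,0]'

```text
clock: 25.15
position: [507.6, -188.5, 149.3]
eef_rot: [-180.0, 0.0, 179.9]
wrist_force: [0.0, 0.3, -2.0]
grip_width: 0.525
finger_force: 41.5
```

```bash
python3 look.py w5
```

```text
[ 507.62679709 -188.50899567  149.29732431]
(273, 183, 104, 80) 5422.0 (array([ 505.87039722, -187.47700402]), np.float64(35.33504583862928))
```

View pics/w5.png

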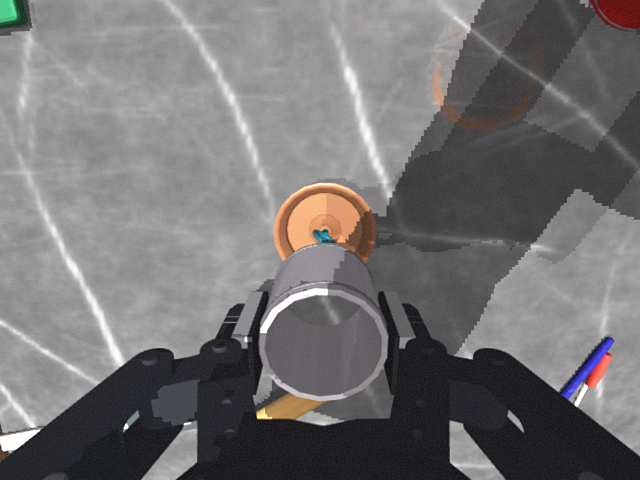

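Call:
jog_arm --motion '[0,0.0011,0.005,0,0,0.0011,0.015,0,0,0.0011,0.03,0,0,0.0011,0.042,0,0,0.0011,0.05,0]'

```text
clock: 25.7
position: [506.9, -185.9, 97.7]
eef_rot: [179.9, -0.1, 180.0]
wrist_force: [0.0, 1.3, -1.3]
grip_width: 0.525
finger_force: 41.5
```

Call:
jog_arm --motion '[0,0,0.012,0,0,0,0.022,0,0,0,0.03,0,0,0,0.036,0,0,0,0.04,0]'

```text
clock: 26.2
position: [507.6, -186.1, 58.8]
eef_rot: [180.0, -0.0, -180.0]
wrist_force: [-0.5, -0.0, -1.1]
grip_width: 0.525
finger_force: 41.5
```

Call:
jog_arm --motion '[0,0,0.003,0,0,0,0.005,0,0,0,0.007,0,0,0,0.007,0]'

```text
clock: 26.6
position: [507.6, -186.1, 52.4]
eef_rot: [180.0, 0.0, -180.0]
wrist_force: [-0.4, 0.6, -1.8]
grip_width: 0.531
finger_force: 41.5
```

Call:
jog_arm --motion '[0,0,0.001,0,0,0,0.001,0]'

```text
clock: 26.8
position: [507.6, -186.1, 51.5]
eef_rot: [-180.0, 0.0, -180.0]
wrist_force: [-0.1, -0.8, -1.8]
grip_width: 0.525
finger_force: 41.5
```

Call:
jog_arm --motion '[0,0,0.001,0,0,0,0.002,0,0,0,0.002,0]'

```text
clock: 27.1
position: [507.8, -186.2, 50.7]
eef_rot: [-180.0, 0.0, -180.0]
wrist_force: [-2.6, 1.1, 8.1]
grip_width: 0.526
finger_force: 42.4
```

Seated. Release, retract towards the robot and check from above.

Call:
jog_arm --motion '[0,0,0,0,0,0,0,0,0,0,0,0,0,0,0,0]' --grip 0.085

```text
clock: 27.5
position: [507.6, -186.1, 49.3]
eef_rot: [180.0, -0.0, -180.0]
wrist_force: [-0.8, -0.6, -0.0]
grip_width: 0.998
finger_force: 0.0
```

Call:
jog_arm --motion '[0,0,-0.02,0,0,0,-0.05,0,0,0,-0.085,0,0,0,-0.13,0,0,0,-0.17,0]'

```text
clock: 28.0
position: [507.5, -186.1, 221.2]
eef_rot: [-180.0, 0.0, 180.0]
wrist_force: [1.1, 0.4, 0.4]
grip_width: 0.995
finger_force: 0.0
```

Call:
jog_arm --motion '[0.02,-0.04,0,0,0.04,-0.08,0,0,0.06,-0.12,0,0,0.08,-0.16,0,0,0.1,-0.2,0,0]'

```text
clock: 28.5
position: [406.5, -387.5, 219.3]
eef_rot: [180.0, 0.0, -180.0]
wrist_force: [1.0, 0.7, 0.2]
grip_width: 0.996
finger_force: 0.0
```

Call:
jog_arm --motion '[0,0,0,0,0,0,0,0,0,0,0,0]'

```text
clock: 28.8
position: [407.8, -385.3, 219.2]
eef_rot: [179.9, -0.0, -180.0]
wrist_force: [-0.3, -0.2, 0.1]
grip_width: 0.991
finger_force: 0.0
```

Run:
```python
from plant import monitor, eyes
from h import *
c=eyes.camera("top");im=c["pixels"];g=im.min(2)
K=np.array(c["mtx"]);T=np.array(c["camera_from_world"]);d=np.array(c["dist_coeffs"])
for n,(b,h) in dict(NT=((496.9,387),75),WS=((502.2,212.4),55),WT=((434.3,114.9),75),NS=((507.1,-187.2),55)).items():
    u=cv2.projectPoints(np.float64([[*b,h]]),cv2.Rodrigues(T[:3,:3])[0],T[:3,3],K,d)[0].ravel()
    w=np.zeros_like(g);cv2.circle(w,tuple(int(round(x)) for x in u),13 if n[0]=="W" else 10,255,-1)
    yx=np.argwhere((g>140)&(w>0));s,r=circ(ray(c,yx[:,::-1],h));print(n,len(yx),(s-b).round(1),r.round(1))
s=eyes.camera("scene")["pixels"]
a=cv2.resize(im[185:285,140:460],(800,250),interpolation=cv2.INTER_CUBIC);b=cv2.resize(s[175:350,230:450],(440,350),interpolation=cv2.INTER_CUBIC)
o=np.zeros((600,800,3),np.uint8);o[:250]=a;o[250:,:440]=b;cv2.imwrite("pics/end.png",o)
```

```text
NT 83 [-0.4  1.3] 22.0
WS 122 [0.9 0.7] 30.7
WT 132 [-0.6  0.8] 30.6
NS 85 [0.2 1.1] 21.6
```

View pics/end.png

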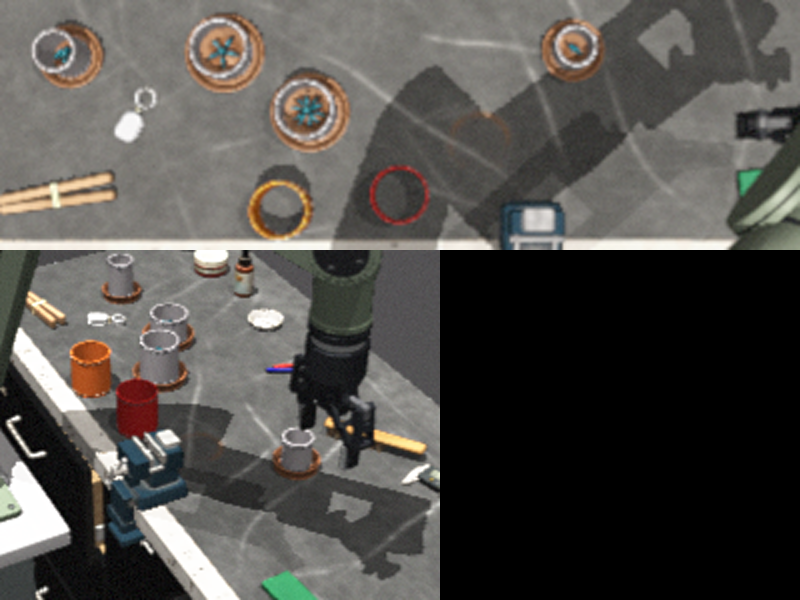

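All four flasks stand on their own bases, each centred within 1.5 mm, and the loupe and wax block have not moved.

```bash
python3 -c "
from plant import order
print(order.finish_job())"
```

```text
the job is handed in; nothing more can be done
None
```

All four flasks are on their matching bases, let go and centred within about 1.5 mm in the last top view, and the job was handed in at about 29 s (no verdict was returned).

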